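Nip a Go-bowl lid in its rest with the slip-clutch clamp lever

TASK

There are two cedar lid rests on the table, each with a slip-clutch lever clamp; one has a bowl lid lying in it and the other is empty. On the rest with the lid, swing the lever clockwise (seen from above) until the cam comes tight and the clutch clearly slips, then stop at once, no more than about 30 degrees after the slipping begins, and let go. Leave the lid in its nest and the empty rest's lever as it is.

Things in the scene. Friction and masses are not known exactly. Their poses are not given: they have to be found in the camera images.
- lid_rest: Cedar rest that holds the lid: a block 220 x 130 x 30 mm fixed to the table, nest between four pegs at one end, clamp at the other. Origin: at table height on the vertical axis about which cam and lever turn; x points to the lid's centre, 104 mm off; the block runs from x = -45 to 175 mm. The lever starts 90 to 125 degrees clockwise of x; tight comes at 165 degrees clockwise.
- clamp_grip (a point): Upright round dark wooden spool at the end of the clamp's flat steel lever: 22 mm in diameter, 72 to 125 mm above the table, revolving freely on its pin. This point is on its axis, 105 mm above the table, 100 mm from the clamp's axis. Hold or push it here; lever and hub below it reach 79 mm above the table, and near it nothing else is higher.
- clamp_cam (a joint): Clamp spindle angle in rad, growing clockwise from above: the steel eccentric cam and the index plate with its brass fin, driven by the lever through the slip clutch. 0 = open, 1.3 = tight at the lid's rim (hard stop). Starts between 0 and 0.6, stays where it is left, takes about 0.2 N m (2 N at the grip) to turn.
- clamp_clutch (a joint): Slip of lever past spindle in rad, growing clockwise; 0 at the start, the lever's short steel tail then in line with the brass fin on the index plate. It stays near 0 while the cam turns; with the cam tight the clutch slips at about 0.7 N m (7 N at the grip): lever and tail go on, the fin stays. It stays where it is left.
- lid: Chestnut lid, a round shallow dome 104 mm in diameter and 21 mm high, loose in the nest of the lid rest, top 51 mm above the table. Origin: centre of its underside, 30 mm above the table.
- spare_grip (a point): The same point on the spool grip of the other, empty rest, which has the same shape and size. Not to be moved.
Mind the look-alikes: they are no part of the job. Leave any red or white look-alike of the lid alone.

How it is judged:
By the outcome, as a careful person would: the job done as asked, in the order asked, and still so for the second after the job is handed in, with the robot touching nothing.
It also fails if it takes over 40 s, if anything falls off the work surface, if the arm or the gripper's body presses on something with over 40 N, if the wrist force passes 120 N, or if a joint passes its speed limit or range.

ROBOT

A 7-joint arm with a two-finger parallel gripper is mounted at the origin on the work surface. World frame = base frame: x ahead of the robot, y to its left, z up, the work surface at z = 0. Lengths are in m, angles in rad, forces in N, time in s.
With the tool pointing down it reaches from about 0.375 to 0.925 m from the base axis. Payload 3.1 kg.
Tool frame: the origin (TCP) lies between the finger pads; the fingertips stand 14 mm ahead of it and the grasp point (between the pads) lies 5 mm behind it; z points along the fingers, y is the line along which they close (so a half turn about z gives the same grasp; the last joint's range is limited). The gripper opens to 85 mm and grips with 20 to 120 N. Pads are 22 mm wide; open, the fingers measure 114 mm over their backs; the gripper's body (76 mm by 85 mm) begins 54 mm behind the grasp point. The pads swing forward as they close: fully open they stand 13 mm farther back than shut.
Start: joints at [-1.319, 0.383, 0.044, 1.598, -0.018, 1.161, -0.05], TCP at [0.223, 0.611, 0.208] pointing down, gripper open.
Joint ranges: [-2.61, 2.61], [-0.41, 2.15], [-1.48, 1.57], [0, 2.5], [-1.57, 4.71], [0.05, 1.97], [-2.85, 2.85]. Speed limits (rad/s): [2.79, 2.79, 3.14, 3.14, 3.14, 3.14, 3.14].

INTERFACE

Orientations are given as a unit quaternion [x, y, z, w].
In Python, from cell import arm, imaging gives the robot as it stands.
- The arm moves only by the tool jog_arm, never from a script. Its arguments are lists of equal length, an entry for each row: "delta_pos": the shift along the tool's x, y, z in m, a list of three; "delta_rot": the turn, a rotation vector about the tool's x, y, z in rad, a list of three. In form: {"delta_pos": [[tx, ty, tz], ...], "delta_rot": [[ax, ay, az], ...]}. A call has 1 to 12 rows; each row shifts and turns the commanded pose from where the row before left it, along the tool's axes as they then stand; what a row does not reach is not made up. A row lasts 1/10 s, in which the tool goes at most 50 mm and 8.59 degrees, less where a joint would pass 70% of its speed; a pose out of reach is approached as far as the arm can. A call with a gripper value outside its range is refused whole. "hand" is the finger opening in m, from 0 to 0.0854, set as the call begins (left out, the last holds). The fingers move at their own pace and stop on an object; "force" is the grip in N (left out, the last holds). Time passes only in rows, so rows that do not move let the fingers close. It gives the time, the measured TCP pose, the force, the opening and the grip force at its end, in the units of the state.
- arm.state(): the state, without advancing time (a new reading comes with each control period).
- imaging.get_image(name): name is "side" or "top" or "wrist"; returns a dict with "img" (384x512x3 uint8, blue, green, red), "z_map" (384x512 float32, m along the optical axis (not along the pixel's ray), 0 where there is no reading), "fx", "fy", "cx", "cy" (pixels), "k1" (the pictures are not rectified: a ray, as slopes to the right and down, at radius r is drawn at 1 + k1 r^2 times it, then the intrinsics apply), "R" (3x3) and "t" (3): a world point X has camera coordinates R X + t; the wrist camera has in their place "T_tool_cam" (4x4, takes a point from camera to tool coordinates, whose origin is the TCP and whose axes are the flange's). Camera axes: x right, y down, z forward; pixel columns grow to the right and rows downward; lengths in m; the calibration is good to about 2 mm. A picture is of the moment at which its call begins: read the wrist's pose just before it.
- arm.finish_job(): hands the job in; it is judged then, once.
The state is a dict: "time": time; "joint_pos": joint angles; "dq": joint speeds; "effort": joint torques, N m; "position": TCP position; "orientation": TCP orientation; "ft_force": force on the tool from outside, world axes, zero at the start; "torque": the same for the moment, N m; "grip_width": opening from 0.0 (shut) to 1.0 (fully open); "grip_force": force on a finger pad.
Only numpy, scipy, OpenCV 4.12 (cv2) and the standard library are available. Lean on these libraries where they do the work, as an engineer would, in place of code of your own. Each camera call takes 0.05 s, during which the arm holds its last target. There are 200 camera calls.

## Working session

There is one attempt and no reset: what is moved stays moved. The work goes in short steps, Python scripts to look and compute and a tool call to move; the robot and the scene stay as the last step left them, time stands still between calls to the robot, and variables do not carry over. Pictures are saved under pics/ and viewed, at most 10 in all, crops included, and the job is handed in when it is done.

Besides the shell and the picture viewer there is one more tool, called as a command line: name --argument value ..., lists and objects as JSON in quotes. jog_arm: Moves the arm, as the interface text tells. Its arguments: {"type":"object","properties":{"delta_pos":{"type":"array","items":{"type":"array","items":{"type":"number"}}},"delta_rot":{"type":"array","items":{"type":"array","items":{"type":"number"}}},"hand":{"type":"number"},"force":{"type":"number"}},"required":["delta_pos","delta_rot"]}

```bash
mkdir -p pics
cat > h.py <<'E'
import numpy as np, cv2
from cell import arm, imaging
from scipy.spatial.transform import Rotation as Ro
def pt(d,u,v,z=None,h=None,T=None):
    """world point at pixel u,v by depth or by plane height h"""
    K=np.array([[d['fx'],0,d['cx']],[0,d['fy'],d['cy']],[0,0,1.]])
    s=cv2.undistortPoints(np.array([[[u,v]]],float),K,np.array([d['k1'],0,0,0.]))[0,0]
    ray=np.array([s[0],s[1],1.])
    if 'R' in d: R=np.array(d['R']).T; c=-R@np.array(d['t'])
    else: R=T[:3,:3]; c=T[:3,3]
    if h is not None: k=(h-c[2])/(R@ray)[2]
    else: k=d['z_map'][int(round(v)),int(round(u))] if z is None else z
    return c+R@ray*k
def proj(d,X):
    c=np.array(d['R'])@np.array(X)+np.array(d['t']); s=c[:2]/c[2]; s=s*(1+d['k1']*(s@s))
    return s[0]*d['fx']+d['cx'], s[1]*d['fy']+d['cy']
E
python3 - <<'E'
from h import *
s=arm.state(); print(s)
for n in ['top','side']:
    d=imaging.get_image(n); np.save(f'pics/{n}0.npy',d,allow_pickle=True)
    cv2.imwrite(f'pics/{n}0.png',cv2.resize(d['img'],(800,600),interpolation=cv2.INTER_CUBIC))
    print(n,d['fx'],d['k1'],-np.array(d['R']).T@np.array(d['t']))
E
```

```text
{'time': 0.0, 'joint_pos': array([-1.31881159,  0.38384371,  0.04382745,  1.59961215, -0.01791569,
        1.16119971, -0.04988989]), 'dq': array([-0.00075016,  0.00080361,  0.0001909 , -0.00089525,  0.00018851,
       -0.00069599, -0.00059368]), 'effort': array([ 6.76705531e-05, -4.33449411e+01,  1.02448817e+00, -2.49520522e+01,
        1.05458059e-02,  1.10734615e-02,  4.81583584e-06]), 'position': array([0.22240238, 0.60967696, 0.20666383]), 'orientation': array([ 1.73958166e-01,  9.84752138e-01, -1.32447729e-03, -1.69483558e-04]), 'ft_force': array([ 0.15966298,  0.61259533, -0.14897411]), 'torque': array([-0.05055143, -0.01203252,  0.00656534]), 'grip_force': 0.0, 'grip_width': 1.0002911388243945}
top 465.1309372644808 0.038465355354068614 [ 0.39882828 -0.05092706  1.14916571]
side 468.7489408684574 -0.18506846923873252 [ 0.12670465 -0.92223253  0.77911951]
```

View pics/top0.png

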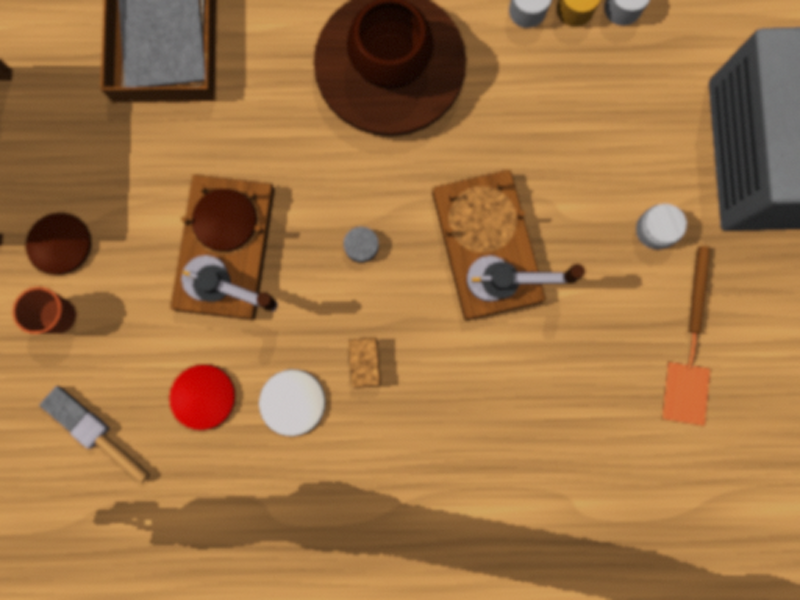

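View pics/side0.png

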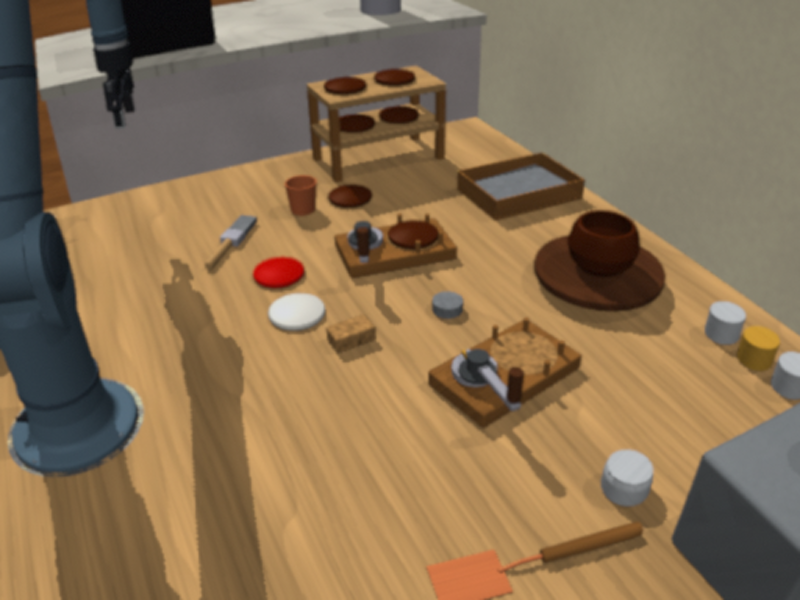

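The top view shows the rest holding the lid at left: lid about (225,219), hub (209,280), spool top (266,301) at 800 px scale. The empty rest is at right, with its hub at (500,278). Next I measure these positions.

Run:
```python
from h import *
d=np.load('pics/top0.npy',allow_pickle=True).item()
f=.64
for n,u,v,h in [('lid',225,219,.045),('hub',209,281,.079),('spool',266,301,.125),('spool lo',266,301,.1),('blkNW',192,176,.03),('blkNE',273,185,.03),('blkSE',252,318,.03),('blkSW',173,308,.03)]:
    print(n,pt(d,u*f,v*f,h=h).round(4),pt(d,u*f,v*f).round(4))
c=d['img'][120:215,100:195]; cv2.imwrite('pics/c1.png',cv2.resize(c,(570,570),interpolation=cv2.INTER_CUBIC))
```

```text
lid [0.6957 0.2117 0.045 ] [0.6947 0.2108 0.0488]
hub [0.5919 0.226  0.079 ] [0.5917 0.2257 0.0802]
spool [0.553  0.1328 0.125 ] [0.5531 0.1329 0.1243]
spool lo [0.5568 0.1373 0.1   ] [0.5531 0.1329 0.1243]
blkNW [0.7711 0.2685 0.03  ] [0.7721 0.2694 0.0269]
blkNE [0.7539 0.1398 0.03  ] [0.7631 0.1447 0.001 ]
blkSE [0.5412 0.1713 0.03  ] [0.5427 0.1737 0.0179]
blkSW [0.5594 0.2933 0.03  ] [0.5596 0.2939 0.0283]
```

View pics/c1.png

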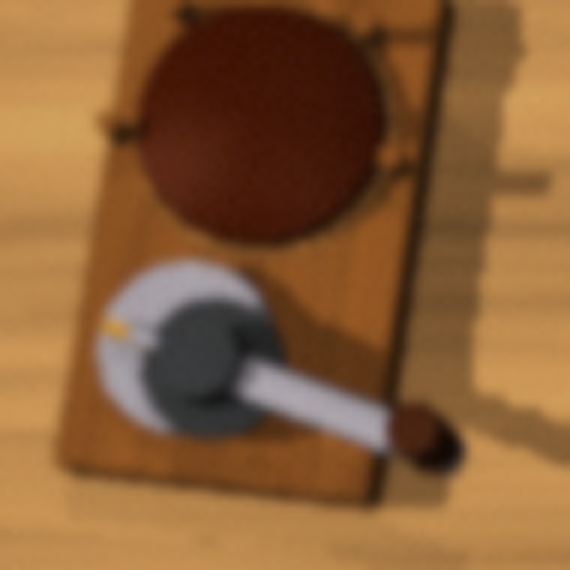

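Checks hold: hub (0.592, 0.226), hub–lid distance 104.5 mm, lever radius about 101 mm, lever about 105° clockwise of x. That leaves about 60° to tight. I'll straddle the spool with the fingers as a loose fork, with y along the tangent.

jog_arm --delta_pos '[[-0.0395,-0.0278,0],[-0.0395,-0.0278,0],[-0.0395,-0.0278,0],[-0.0395,-0.0278,0],[-0.0395,-0.0278,0],[-0.0395,-0.0278,0],[-0.0395,-0.0278,0],[-0.0395,-0.0278,0],[-0.0395,-0.0278,0],[-0.0395,-0.0278,0],[-0.0395,-0.0278,0],[-0.0395,-0.0278,0]]' --delta_rot '[[0,0,0],[0,0,0],[0,0,0],[0,0,0],[0,0,0],[0,0,0],[0,0,0],[0,0,0],[0,0,0],[0,0,0],[0,0,0],[0,0,0]]'

```text
time: 1.3
position: [0.5541, 0.1331, 0.2077]
orientation: [0.174, 0.985, -0.0, -0.0]
ft_force: [1.4, 0.5, -0.5]
grip_width: 1.0
grip_force: 0.0
```

jog_arm --delta_pos '[[0,0,0],[0,0,0],[0,0,0],[0,0,0],[0,0,0],[0,0,0],[0,0,0],[0,0,0],[0,0,0],[0,0,0],[0,0,0],[0,0,0]]' --delta_rot '[[0,0,0.135],[0,0,0.135],[0,0,0.135],[0,0,0.135],[0,0,0.135],[0,0,0.135],[0,0,0.135],[0,0,0.135],[0,0,0.135],[0,0,0.135],[0,0,0.135],[0,0,0.135]]' --hand 0.04

```text
time: 2.5
position: [0.5532, 0.1347, 0.2075]
orientation: [0.835, 0.551, -0.001, -0.0]
ft_force: [-0.9, 0.1, 0.7]
grip_width: 0.47
grip_force: 0.0
```

Run:
```python
from h import *
s=arm.state(); print({k:s[k] for k in ['time','position','joint_pos','ft_force','grip_width']})
R=Ro.from_quat(s['orientation']); print(R.as_matrix().round(3))
d=imaging.get_image('wrist'); T=np.eye(4);T[:3,:3]=R.as_matrix();T[:3,3]=s['position'];T=T@d['T_tool_cam']
np.save('pics/w1.npy',dict(d,T=T),allow_pickle=True)
cv2.imwrite('pics/w1.png',cv2.resize(d['img'],(800,600),interpolation=cv2.INTER_CUBIC))
```

```text
{'time': 2.5, 'position': array([0.55315721, 0.13473995, 0.20747706]), 'joint_pos': array([-0.83366407,  0.26031985,  0.61074709,  1.81934086, -0.16508041,
        1.11411871, -0.56980976]), 'ft_force': array([-0.9242184 ,  0.09900609,  0.69552885]), 'grip_width': 0.4704666462436195}
[[ 0.393  0.919 -0.001]
 [ 0.919 -0.393 -0.   ]
 [-0.001 -0.001 -1.   ]]
```

View pics/w1.png

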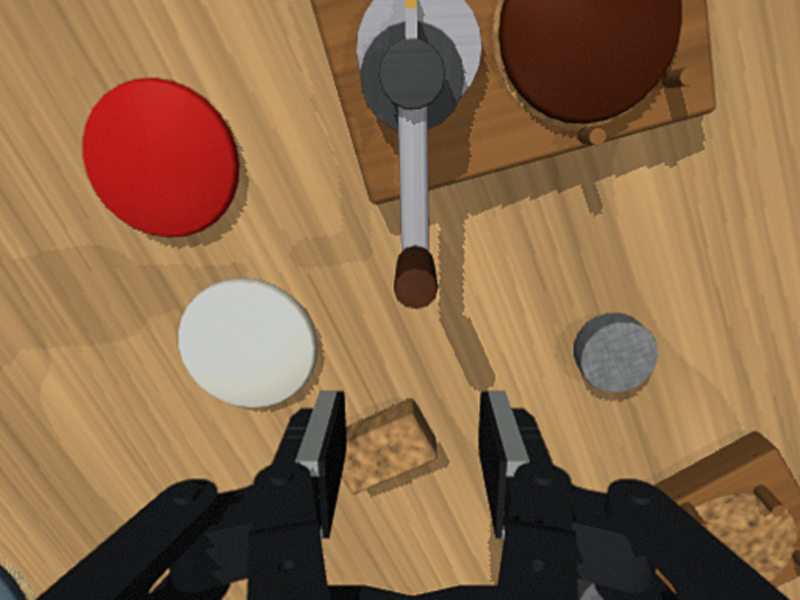

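The wrist view shows the spool top at (415,287), hub top at (411,72), and the tail in line with the brass fin at (411,5).

Run:
```python
from h import *
d=np.load('pics/w1.npy',allow_pickle=True).item(); T=d['T']
a=pt(d,415*.64,287*.64,h=.125,T=T); b=pt(d,411*.64,72*.64,h=.079,T=T)
print(a,pt(d,415*.64,287*.64,T=T)); print(b,pt(d,411*.64,72*.64,T=T))
v=a-b; print(np.hypot(*v[:2]),np.degrees(np.arctan2(v[1],v[0])))
R=T[:3,:3]@np.linalg.inv(d['T_tool_cam'])[:3,:3]; s=arm.state()
print('spool in tool',R.T@(a-s['position']),'hub in tool',R.T@(b-s['position']))
```

```text
[0.55800645 0.14148556 0.125     ] [0.55799753 0.1414639  0.12492387]
[0.59546745 0.23403515 0.079     ] [0.59547316 0.23405014 0.07879636]
0.09984363959103777 -112.03646602117341
spool in tool [0.00814917 0.00189084 0.08245333] hub in tool [ 1.08012190e-01 -4.28495918e-05  1.28370544e-01]
```

Run:
```python
from h import *
d=np.load('pics/w1.npy',allow_pickle=True).item(); T=d['T']
print(np.array(d['T_tool_cam']).round(4))
s=arm.state(); Tt=T@np.linalg.inv(d['T_tool_cam'])
for u,v in [(337,393),(490,393),(318,470),(508,470)]:
    p=pt(d,u*.64,v*.64,T=T); print(u,v,(Tt[:3,:3].T@(p-Tt[:3,3])).round(4))
# table points/known lids: compare white,red lid centres
t=imaging.get_image('top')
w=lambda u,v,h:pt(d,u*.64,v*.64,h=h,T=T).round(4)
print('wrist white',w(248,343,.02),'gray',w(619,355,.02))
t0=np.load('pics/top0.npy',allow_pickle=True).item()
q=lambda u,v,h:pt(t0,u*.64,v*.64,h=h).round(4)
print('top white',q(293,402,.02),'gray',q(362,245,.02), 'depth',pt(t0,362*.64,245*.64))
print('now',s['time'],s['position'],s['orientation'],arm.state()['position'])
cv2.imwrite('pics/t1.png',cv2.resize(t['img'][100:292,60:316],(800,600),interpolation=cv2.INTER_CUBIC))
```

```text
[[-7.000e-04 -9.457e-01 -3.252e-01  8.460e-02]
 [ 1.000e+00 -3.000e-04 -1.300e-03  6.000e-04]
 [ 1.100e-03 -3.252e-01  9.457e-01 -1.665e-01]
 [ 0.000e+00  0.000e+00  0.000e+00  1.000e+00]]
337 393 [ 0.0116 -0.0208 -0.0309]
490 393 [ 0.0113  0.0227 -0.0304]
318 470 [ 0.0089 -0.021  -0.0627]
508 470 [ 0.0099  0.0222 -0.0641]
wrist white [0.4192 0.1201 0.02  ] gray [0.661  0.0064 0.02  ]
top white [0.4112 0.109  0.02  ] gray [ 6.556e-01 -1.000e-04  2.000e-02] depth [ 6.55024407e-01 -2.40455540e-04  2.27234891e-02]
now 2.55 [0.55315998 0.13477166 0.20746193] [ 8.35628179e-01  5.49295114e-01 -6.40677544e-04 -1.14384849e-04] [0.55316285 0.13479873 0.20747329]
```

View pics/t1.png

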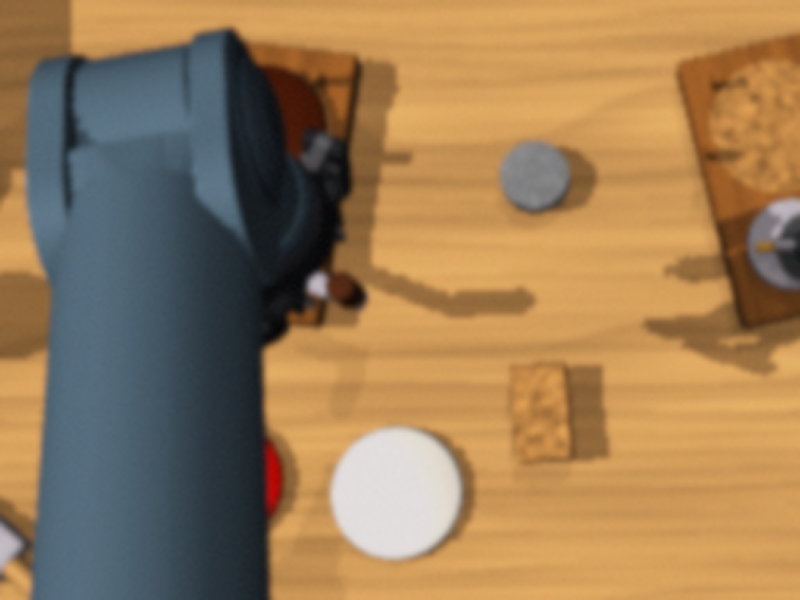

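The top view is coarse (2.3 mm/px) and puts the points about 6–8 mm from where the wrist camera does. The wrist camera agrees with the finger pads (x edge 11 mm, y ±21 mm), so I trust it. I'll come down to just above the spool and check again.

jog_arm --delta_pos '[[0.001,0.0005,0.01],[0.002,0.0005,0.015],[0.002,0,0.015],[0.002,0,0.014],[0,0,0],[0,0,0]]' --delta_rot '[[0,0,0],[0,0,0],[0,0,0],[0,0,0],[0,0,0],[0,0,0]]'

```text
time: 3.2
position: [0.5569, 0.1407, 0.1531]
orientation: [0.833, 0.553, -0.001, 0.0]
ft_force: [0.4, -0.8, 0.2]
grip_width: 0.466
grip_force: 0.0
```

```bash
cat > look.py <<'E'
from h import *
import sys
s=arm.state(); print({k:s[k] for k in ['time','position','ft_force']})
d=imaging.get_image('wrist'); T=np.eye(4);T[:3,:3]=Ro.from_quat(s['orientation']).as_matrix();T[:3,3]=s['position']
print(T[:3,:2].round(3)); d['Tt']=T; d['T']=T@d['T_tool_cam']
np.save(f'pics/{sys.argv[1]}.npy',d,allow_pickle=True)
cv2.imwrite(f'pics/{sys.argv[1]}.png',cv2.resize(d['img'],(800,600),interpolation=cv2.INTER_CUBIC))
E
python3 look.py w2
```

```text
{'time': 3.2, 'position': array([0.55689384, 0.1406767 , 0.15314244]), 'ft_force': array([ 0.44252446, -0.81416756,  0.15093722])}
[[ 0.388  0.922]
 [ 0.922 -0.388]
 [-0.002 -0.001]]
```

View pics/w2.png

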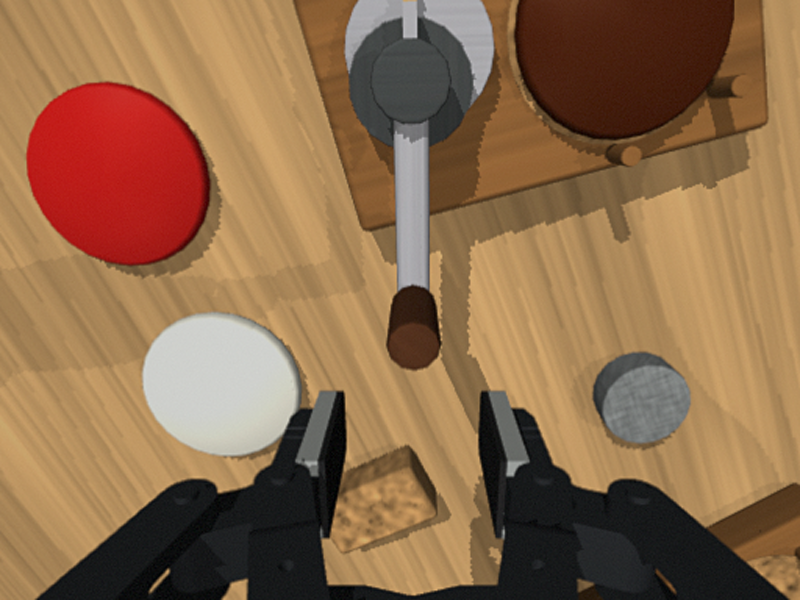

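Spool top at (413,345), hub top at (410,80). The spool is centred between the fingers, at about (337..490).

Run:
```python
from h import *
d=np.load('pics/w2.npy',allow_pickle=True).item(); T=d['T'];Tt=d['Tt']
a=pt(d,413*.64,345*.64,h=.125,T=T); b=pt(d,410*.64,80*.64,h=.079,T=T)
print(a,pt(d,413*.64,345*.64,T=T)[2],b,pt(d,410*.64,80*.64,T=T)[2],np.hypot(*(a-b)[:2]))
print(Tt[:3,:3].T@(a-Tt[:3,3]),Tt[:3,:3].T@(b-Tt[:3,3]))
```

```text
[0.55801162 0.14121305 0.125     ] 0.1259685034635469 [0.59553068 0.23348144 0.079     ] 0.08101265589827958 0.09960488911916748
[0.00097194 0.0008505  0.02814012] [ 0.10064046 -0.00034501  0.07398651]
```

jog_arm --delta_pos '[[0.0005,0.0005,0.013],[0.0005,0.0005,0.014],[0,0,0.014],[0,0,0.012],[0,0,0]]' --delta_rot '[[0,0,0],[0,0,0],[0,0,0],[0,0,0],[0,0,0]]'

```text
time: 3.75
position: [0.5564, 0.1408, 0.0982]
orientation: [0.833, 0.553, -0.003, -0.001]
ft_force: [1.0, -0.6, -0.3]
grip_width: 0.468
grip_force: 0.0
```

jog_arm --delta_pos '[[0,0,0],[0,0,0],[0,0,0],[0,0,0]]' --delta_rot '[[0,0,0],[0,0,0],[0,0,0],[0,0,0]]' --hand 0.028 --force 20

```text
time: 4.15
position: [0.5592, 0.1416, 0.1017]
orientation: [0.833, 0.553, 0.001, 0.0]
ft_force: [-0.9, 0.0, 0.5]
grip_width: 0.326
grip_force: 0.0
```

jog_arm --delta_pos '[[0.0002,-0.007,0],[0.0002,-0.007,0],[0.0002,-0.007,0],[0.0002,-0.007,0]]' --delta_rot '[[0,0,0.07],[0,0,0.07],[0,0,0.07],[0,0,0.07]]'

```text
time: 4.55
position: [0.5349, 0.1557, 0.1017]
orientation: [0.903, 0.43, 0.001, -0.0]
ft_force: [0.5, 0.2, -0.2]
grip_width: 0.33
grip_force: 0.1
```

```bash
python3 look.py w3; python3 -c "
from h import *
print(arm.state()['joint_pos'])"
```

```text
{'time': 4.55, 'position': array([0.5349397 , 0.15573218, 0.10165828]), 'ft_force': array([ 0.48412633,  0.2161467 , -0.19516236])}
[[ 0.63   0.776]
 [ 0.776 -0.63 ]
 [ 0.001  0.001]]
[-0.88320874  0.38145747  0.62383828  1.94009623 -0.28091814  0.90573693
 -0.80047383]
```

View pics/w3.png

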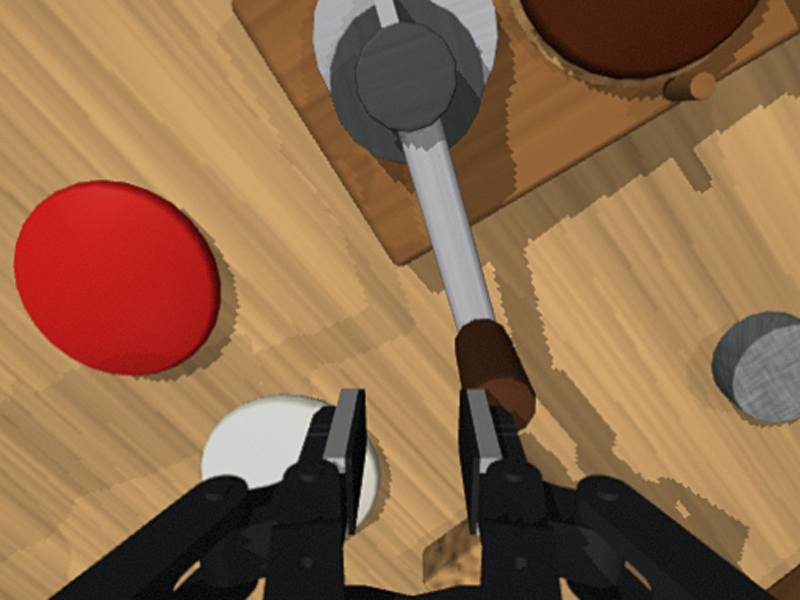

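The fingers passed the spool without touching it. It now sits outside the right finger, at about (505,400), so I'll measure it in the tool frame.

Run:
```python
from h import *
d=np.load('pics/w3.npy',allow_pickle=True).item(); T=d['T'];Tt=d['Tt']
for n,u,v,h in [('spool',508,400,.125),('spool base',475,330,None),('hub',406,76,.079),('padR',480,392,None),('padR2',470,392,None),('padL',352,392,None),('pad',485,450,None),('tipR',464,470,None),('table',350,300,None),('block',300,60,None)]:
    p=pt(d,u*.64,v*.64,h=h,T=T); q=pt(d,u*.64,v*.64,T=T)
    print(n,p.round(4),'depth',q.round(4),'tool',(Tt[:3,:3].T@(q-Tt[:3,3])).round(4))
```

```text
spool [0.5608 0.1414 0.125 ] depth [0.5612 0.1422 0.1266] tool [ 0.0061  0.0289 -0.0249]
spool base [0.5608 0.1506 0.0859] depth [0.5608 0.1506 0.0859] tool [0.0123 0.0233 0.0158]
hub [0.5958 0.2333 0.079 ] depth [0.5958 0.2333 0.0787] tool [ 0.0985 -0.0016  0.0231]
padR [0.5577 0.1528 0.1328] depth [0.5577 0.1528 0.1328] tool [ 0.0121  0.0196 -0.0311]
padR2 [0.5553 0.1541 0.1319] depth [0.5553 0.1541 0.1319] tool [ 0.0116  0.0168 -0.0303]
padL [0.5297 0.1757 0.133 ] depth [0.5297 0.1757 0.133 ] tool [ 0.0122 -0.0166 -0.0313]
pad [0.5557 0.1535 0.1601] depth [0.5557 0.1535 0.1601] tool [ 0.0114  0.0175 -0.0584]
tipR [0.5436 0.1439 0.147 ] depth [0.5436 0.1439 0.147 ] tool [-0.0037  0.0142 -0.0454]
table [ 0.5068  0.1725 -0.    ] depth [ 0.5068  0.1725 -0.    ] tool [-0.0048 -0.0325  0.1017]
block [0.5681 0.2683 0.0304] depth [0.5681 0.2683 0.0304] tool [ 0.1082 -0.0452  0.0714]
```

In the wrist depth image the fingertips end at tool z of about -0.031, not +0.014, so they may have swept over the spool top. I'll check this against the side camera's depth.

Run:
```python
from h import *
d=imaging.get_image('side'); s=arm.state(); R=Ro.from_quat(s['orientation']).as_matrix()
P=[]
for v in range(384):
    for u in range(512):
        if d['z_map'][v,u]>0: P.append(np.r_[pt(d,u,v),u,v])
P=np.array(P); q=(P[:,:3]-s['position'])@R
m=(abs(q[:,0])<.03)&(abs(q[:,1])<.06)&(P[:,2]>.06)
# histogram of y/z of points near the tool
for lo in np.arange(.06,.26,.01):
    k=m&(P[:,2]>=lo)&(P[:,2]<lo+.01)
    if k.any(): print(round(lo,3),k.sum(),'tool x',q[k,0].min().round(3),q[k,0].max().round(3),'y',q[k,1].min().round(3),q[k,1].max().round(3))
```

```text
0.06 18 tool x -0.014 -0.001 y 0.022 0.037
0.07 19 tool x -0.011 0.006 y 0.02 0.037
0.08 24 tool x -0.012 0.006 y 0.019 0.037
0.09 17 tool x -0.011 -0.001 y 0.018 0.038
0.1 25 tool x -0.013 -0.001 y 0.016 0.037
0.11 25 tool x -0.012 0.0 y 0.016 0.038
0.12 38 tool x -0.013 0.008 y -0.016 0.037
0.13 34 tool x -0.015 0.009 y -0.028 0.025
0.14 38 tool x -0.015 0.004 y -0.03 0.026
0.15 47 tool x -0.017 0.009 y -0.03 0.027
0.16 38 tool x -0.017 0.013 y -0.039 0.029
0.17 79 tool x -0.017 0.007 y -0.049 0.042
0.18 96 tool x -0.019 0.01 y -0.055 0.049
0.19 102 tool x -0.022 0.015 y -0.056 0.054
0.2 95 tool x -0.022 0.011 y -0.058 0.06
0.21 119 tool x -0.022 0.006 y -0.059 0.059
0.22 146 tool x -0.025 0.012 y -0.06 0.06
0.23 130 tool x -0.022 0.005 y -0.047 0.048
0.24 49 tool x -0.018 0.004 y -0.038 0.038
0.25 26 tool x -0.029 0.008 y -0.034 0.038
```

The side depth agrees: the fingertips really are at z of about 0.13 (tool z about -0.03), some 45 mm above the stated figure. The reported TCP z therefore has to be about 0.056. I'll raise, reverse the arc and reopen, then go down properly.

jog_arm --delta_pos '[[0,0,-0.008],[0,0,-0.007],[0.0002,0.007,0],[0.0002,0.007,0],[0.0002,0.007,0],[0.0002,0.007,0],[0,0,0],[0,0,0]]' --delta_rot '[[0,0,0],[0,0,0],[0,0,-0.07],[0,0,-0.07],[0,0,-0.07],[0,0,-0.07],[0,0,0],[0,0,0]]' --hand 0.045

```text
time: 5.45
position: [0.5588, 0.1409, 0.1165]
orientation: [0.834, 0.552, 0.0, -0.0]
ft_force: [-0.3, -1.7, 0.4]
grip_width: 0.529
grip_force: 0.0
```

```bash
python3 look.py w4
```

```text
{'time': 5.45, 'position': array([0.55882961, 0.14085107, 0.11653152]), 'ft_force': array([-0.28334236, -1.70295301,  0.41913609])}
[[ 0.39   0.921]
 [ 0.921 -0.39 ]
 [ 0.     0.   ]]
```

View pics/w4.png

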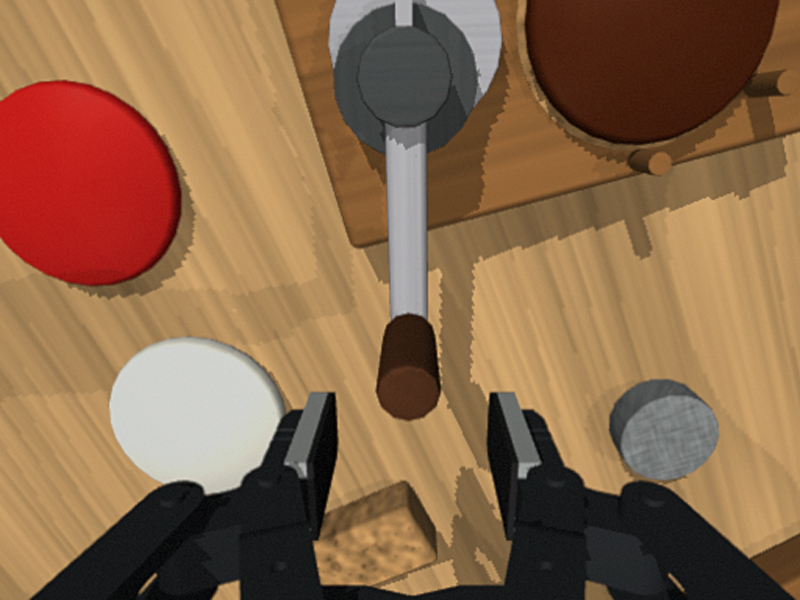

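The spool top at (408,392) is centred between the fingers (330..495). I'll descend 60 mm, narrow the fork and start the arc.

jog_arm --delta_pos '[[0,0,0.01],[0,0,0.013],[0,0,0.013],[0,0,0.013],[0,0,0.011],[0,0,0]]' --delta_rot '[[0,0,0],[0,0,0],[0,0,0],[0,0,0],[0,0,0],[0,0,0]]'

```text
time: 6.1
position: [0.5564, 0.1406, 0.0535]
orientation: [0.833, 0.553, -0.002, -0.0]
ft_force: [-0.3, 0.8, 0.7]
grip_width: 0.528
grip_force: 0.0
```

jog_arm --delta_pos '[[0,0,0],[0,0,0],[0,0,0],[0,0,0]]' --delta_rot '[[0,0,0],[0,0,0],[0,0,0],[0,0,0]]' --hand 0.026

```text
time: 6.5
position: [0.559, 0.1413, 0.0567]
orientation: [0.833, 0.553, 0.001, 0.0]
ft_force: [-0.5, 0.4, -0.2]
grip_width: 0.311
grip_force: 0.0
```

jog_arm --delta_pos '[[0.0002,-0.005,0],[0.0002,-0.005,0],[0.0002,-0.005,0],[0.0002,-0.005,0],[0,0,0]]' --delta_rot '[[0,0,0.05],[0,0,0.05],[0,0,0.05],[0,0,0.05],[0,0,0]]'

```text
time: 7.0
position: [0.5416, 0.1509, 0.0567]
orientation: [0.884, 0.467, 0.001, 0.0]
ft_force: [0.7, -0.4, 0.9]
grip_width: 0.304
grip_force: 0.3
```

```bash
python3 look.py w5
python3 - <<'E'
from h import *
s=arm.state();print(s['joint_pos'],s['grip_force'],s['grip_width'])
E
```

```text
{'time': 7.0, 'position': array([0.54164604, 0.15093538, 0.05667834]), 'ft_force': array([ 0.72417084, -0.3984486 ,  0.86021852])}
[[ 0.564  0.826]
 [ 0.826 -0.564]
 [ 0.001  0.001]]
[-0.82974128  0.45982606  0.58426188  1.94993534 -0.33862057  0.82778723
 -0.65914982] 0.37307901307940483 0.3053404617945799
```

View pics/w5.png

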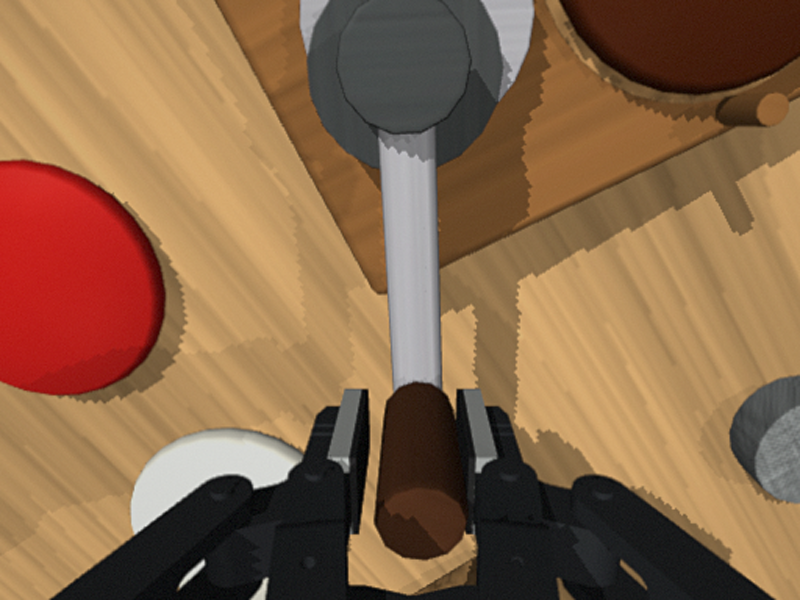

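The spool is now inside the fork at (420,500) and the lever is turning, about 50° from tight. I'll continue the arc and watch the force.

jog_arm --delta_pos '[[0.0002,-0.007,0],[0.0002,-0.007,0],[0.0002,-0.007,0],[0.0002,-0.007,0],[0.0002,-0.007,0],[0.0002,-0.007,0],[0.0002,-0.007,0],[0.0002,-0.007,0],[0.0002,-0.007,0]]' --delta_rot '[[0,0,0.07],[0,0,0.07],[0,0,0.07],[0,0,0.07],[0,0,0.07],[0,0,0.07],[0,0,0.07],[0,0,0.07],[0,0,0.07]]'

```text
time: 7.95
position: [0.5037, 0.1989, 0.0566]
orientation: [0.986, 0.169, 0.0, 0.0]
ft_force: [0.7, -2.8, 1.6]
grip_width: 0.306
grip_force: 1.1
```

```bash
cat > chk.py <<'E'
from h import *
s=arm.state(); H=np.array([.5955,.2335]); p=s['position'][:2]-H
R=Ro.from_quat(s['orientation']).as_matrix()
print(s['time'],s['position'].round(4),'r',np.hypot(*p).round(4),'ang',np.degrees(np.arctan2(p[1],p[0])).round(1)%360-360,'tool force',(R.T@s['ft_force']).round(2),'y ang',np.degrees(np.arctan2(R[1,1],R[0,1])).round(1),s['joint_pos'].round(2),s['grip_force'],s['grip_width'])
E
python3 chk.py
```

```text
7.95 [0.5037 0.1989 0.0566] r 0.0981 ang -159.4 tool force [-0.24  2.93 -1.63] y ang -70.6 [-1.06  0.46  0.73  2.   -0.42  0.83 -1.33] 1.0773366317152977 0.3056794008372108
```

jog_arm --delta_pos '[[0.0001,-0.005,0],[0.0001,-0.005,0],[0.0001,-0.005,0]]' --delta_rot '[[0,0,0.05],[0,0,0.05],[0,0,0.05]]'

```text
time: 8.25
position: [0.4995, 0.2134, 0.0565]
orientation: [0.995, 0.095, 0.0, 0.0]
ft_force: [0.4, -2.1, 1.5]
grip_width: 0.308
grip_force: 1.0
```

jog_arm --delta_pos '[[0.0001,-0.005,0]]' --delta_rot '[[0,0,0.05]]'

```text
time: 8.35
position: [0.4986, 0.2182, 0.0565]
orientation: [0.998, 0.07, 0.0, 0.0]
ft_force: [0.6, -1.9, 1.3]
grip_width: 0.304
grip_force: 1.0
```

jog_arm --delta_pos '[[0.0001,-0.005,0]]' --delta_rot '[[0,0,0.05]]'

```text
time: 8.45
position: [0.4979, 0.2231, 0.0564]
orientation: [0.999, 0.045, 0.0, 0.001]
ft_force: [1.5, -5.7, 1.9]
grip_width: 0.306
grip_force: 3.6
```

jog_arm --delta_pos '[[0.0001,-0.005,0]]' --delta_rot '[[0,0,0.05]]'

```text
time: 8.55
position: [0.4978, 0.2256, 0.0564]
orientation: [1.0, 0.02, 0.0, 0.002]
ft_force: [0.5, -6.9, 2.3]
grip_width: 0.304
grip_force: 3.5
```

```bash
python3 chk.py
```

```text
8.55 [0.4978 0.2256 0.0564] r 0.098 ang -175.4 tool force [ 0.18  6.97 -2.27] y ang -87.7 [-1.16  0.5   0.8   1.99 -0.47  0.85 -1.64] 3.5104206204414368 0.30379925087080123
```

The force rose to 7 N at about -174.5°: the cam is tight and slip is starting. I'll go on about 15°.

jog_arm --delta_pos '[[0.0001,-0.005,0],[0.0001,-0.005,0],[0.0001,-0.005,0],[0.0001,-0.005,0]]' --delta_rot '[[0,0,0.05],[0,0,0.05],[0,0,0.05],[0,0,0.05]]'

```text
time: 8.95
position: [0.4982, 0.2443, 0.0563]
orientation: [0.997, -0.081, -0.001, 0.003]
ft_force: [-1.8, -5.9, 4.6]
grip_width: 0.304
grip_force: 3.6
```

```bash
python3 chk.py
```

```text
8.95 [0.4982 0.2443 0.0563] r 0.0979 ang -186.3 tool force [-0.8   6.16 -4.54] y ang -99.3 [-1.21  0.53  0.84  1.97 -0.51  0.87 -1.83] 3.556036949157715 0.30439634666776355
```

jog_arm --delta_pos '[[0.0001,-0.005,0],[0,0,0]]' --delta_rot '[[0,0,0.05],[0,0,0]]'

```text
time: 9.15
position: [0.499, 0.2505, 0.0562]
orientation: [0.995, -0.104, -0.001, 0.002]
ft_force: [-1.4, -5.1, 3.2]
grip_width: 0.298
grip_force: 2.5
```

jog_arm --delta_pos '[[0,0,0],[0,0.001,0],[0,0.001,0],[0,0,0],[0,0,0]]' --delta_rot '[[0,0,0],[0,0,0],[0,0,0],[0,0,0],[0,0,0]]' --hand 0.045

```text
time: 9.65
position: [0.4985, 0.2524, 0.0561]
orientation: [0.995, -0.104, -0.0, -0.0]
ft_force: [0.7, -1.2, 0.1]
grip_width: 0.525
grip_force: 0.0
```

```bash
python3 chk.py
```

```text
9.65 [0.4985 0.2524 0.0561] r 0.0989 ang -191.0 tool force [ 0.89  1.03 -0.09] y ang -101.9 [-1.22  0.54  0.84  1.97 -0.53  0.87 -1.88] 0.0 0.5252668846066467
```

Slip is about 15° and the spool is free. I'll lift straight up and look.

jog_arm --delta_pos '[[0,0,-0.01],[0,0,-0.015],[0,0,-0.02],[0,0,-0.02],[0,0,-0.02],[0,0,-0.025],[0,0,-0.03],[-0.02,0,0],[-0.02,0,0],[0,0,0],[0,0,0]]' --delta_rot '[[0,0,0],[0,0,0],[0,0,0],[0,0,0],[0,0,0],[0,0,0],[0,0,0],[0,0,0],[0,0,0],[0,0,0],[0,0,0]]'

```text
time: 10.75
position: [0.4598, 0.2606, 0.197]
orientation: [0.995, -0.103, 0.0, -0.001]
ft_force: [0.6, 0.1, 0.2]
grip_width: 0.527
grip_force: 0.0
```

```bash
python3 look.py w6
```

```text
{'time': 10.75, 'position': array([0.45982387, 0.26064399, 0.19701518]), 'ft_force': array([0.56875062, 0.11442959, 0.22958705])}
[[ 0.979 -0.206]
 [-0.206 -0.979]
 [ 0.001 -0.002]]
```

View pics/w6.png

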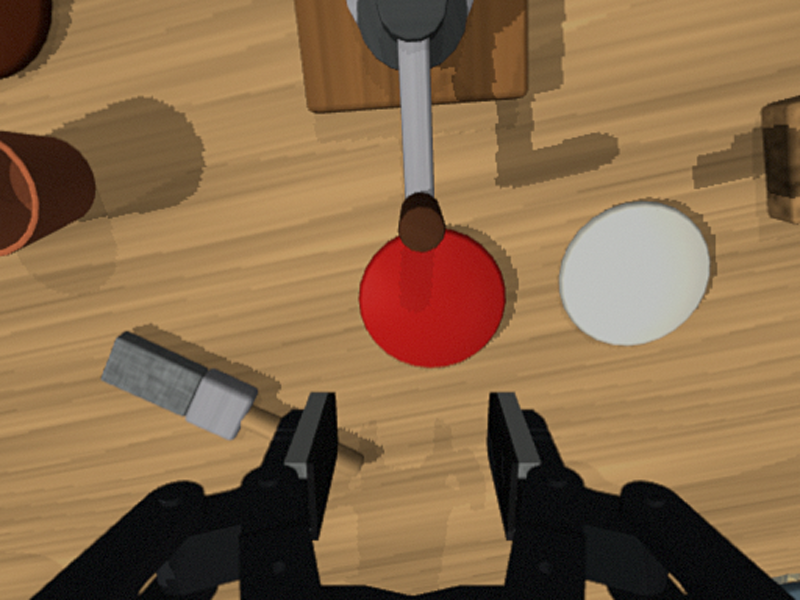

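The spool top is at (422,228), the hub edge near (412,10), and the block's rear edge runs (312,110)–(524,97). Red and white lids are undisturbed. Now the lever angle against the block.

Run:
```python
from h import *
d=np.load('pics/w6.npy',allow_pickle=True).item(); T=d['T']; f=.64
a=pt(d,422*f,228*f,h=.125,T=T)[:2]; e1=pt(d,313*f,111*f,h=.03,T=T)[:2]; e2=pt(d,523*f,98*f,h=.03,T=T)[:2]
H=np.array([.5955,.2335]); v=a-H; e=e2-e1; print(a,np.hypot(*v),np.hypot(*e))
lev=np.degrees(np.arctan2(v[1],v[0])); ex=np.degrees(np.arctan2(e[1],e[0]))+90
print('lever',lev,'x',ex,'cw of x',(ex-lev)%360)
# lever direction from its own edges (h=.075), independent of hub
l1=pt(d,415*f,45*f,h=.077,T=T)[:2]; l2=pt(d,420*f,190*f,h=.077,T=T)[:2]; w=l2-l1; print('lever dir',np.degrees(np.arctan2(w[1],w[0])))
t=imaging.get_image('top'); t0=np.load('pics/top0.npy',allow_pickle=True).item()
def lid(d):
    hsv=d['img'].astype(int); z=d['z_map']; m=np.zeros(z.shape,bool); m[120:165,118:170]=1
    m&=(hsv[...,2]<110)&(hsv[...,2]>2*hsv[...,1])
    v,u=np.nonzero(m); return m.sum(),u.mean(),v.mean()
print(lid(t0),lid(t))
def fin(d):
    h=cv2.cvtColor(d['img'],cv2.COLOR_BGR2HSV).astype(int); m=(h[...,0]>17)&(h[...,0]<32)&(h[...,1]>150)&(h[...,2]>140)
    m[:160]=0;m[200:]=0;m[:,:112]=0;m[:,150:]=0
    v,u=np.nonzero(m); return m.sum(), (u.mean(),v.mean()) if m.any() else None
print(fin(t0),fin(t))
```

```text
[0.49706314 0.24888025] 0.09963115426656607 0.12278743375583255
lever 171.11962968454174 x -8.587759525556038 cw of x 180.29261078990223
lever dir 170.35806225050635
(np.int64(1256), np.float64(142.9124203821656), np.float64(140.0421974522293)) (np.int64(1256), np.float64(142.94745222929936), np.float64(139.99920382165604))
(np.int64(0), None) (np.int64(6), (np.float64(133.16666666666666), np.float64(165.0)))
```

Lever at about 180° clockwise, so about 15° of slip past tight, and the lid has not moved. Handing in.

```bash
python3 -c "
from h import *
print(arm.finish_job())"
```

```text
the job is handed in; nothing more can be done
None
```

The lever on the rest with the lid was swung clockwise until the clutch slipped, stopped about 15° after slip began, and released; the lid stayed in its nest, the empty rest's lever was never touched, and the job was handed in at about 11 s.

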